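# Set the tall gel plate on the reading light

### The job

Draw the tall gel plate straight up out of its slot in the drying rack, leaving the two short plates standing in the rack, and stand it gently on the ledge of the reading light, frosted strip up, centred and leaning flat against the lamp panel. Let go of it, then swing the clip at the panel's left side fully over, until its arm lies level across the front of the plate. Leave the other things on the bench where they are.

Things in the scene. Friction and masses are not known exactly. Their poses are not given: they have to be found in the camera images.
- tall_plate_centre (a point): Centre of the tallest of three gel plates: a rigid slab 8 mm thick (y), 100 wide (x), 130 high (z, up), 0.12 to 0.2 kg, so its top edge is 65 mm above this point. Grey side strips, pale gel with blue bands, plain white frosted strip over its top 34 mm, to hold it by. Front and back are alike.
- short_plate_1_centre (a point): Centre of a short gel plate: like the tall one but 95 mm high. It stays in the rack.
- short_plate_2_centre (a point): Centre of the other short gel plate, 95 mm high. It stays in the rack.
- rack: Grey drying rack, fixed: 193 long (y), 132 wide (x), 66 mm high; origin under its centre. Seven upright slots 24 mm apart along y, 11 wide, 104 long, between grooved cheeks that stand 60 mm above the floor the plates stand on, itself 6 mm above the bench: plate tops at 136 (tall) and 101 mm (short). Plates stand two slots apart, faces along the rack's y.
- panel: Lamp panel (pale window in a grey casing) of the reading light, fixed, leaning back 0.40 rad. Origin: middle of the face's foot, 12 mm above the bench. z up along the face, y left along it (seen from the front: the robot's left), -x straight out of it. Face 184 mm wide, its top edge at z = 105 mm; panel 22 mm thick, free above and behind its top.
- plate_seat (a point): On the ledge, axes as the panel's: where the middle of the plate's bottom edge belongs, 4 mm out from the face, 22 mm up it. The aluminium ledge is 150 mm wide, 15 mm deep from the face to a lip 6 mm high. A seated plate has its centre 65 mm up the panel's z from here, faces parallel to the panel (either way round), top edge 47 mm beyond the panel's top edge.
- clip (a joint): Angle of the swing clip (rad), a flat steel arm turning parallel to the panel face, 12 to 16 mm out of it, at its left. 0: arm points up along the face; grows as it swings right, over the plate; stop at 1.57: level across. Starts between -0.4 and 0 and stays where it is left; about 1 N at the knob moves it.
- clip_pivot (a point): On the clip's axis, which runs along the panel's x: 68 mm left of the panel's middle, 92 mm up the face, 14 mm out of it.
- clip_knob (a point): Point on the axis of the clip's black knob, a round stub 12 mm in diameter, 36 mm long, standing out of the arm's free end along the panel's -x, 58 mm from the pivot's axis. It reaches from 16 to 52 mm out of the face; this point lies 34 mm out.
- specimen_cup_1: Bystander: specimen cup 52 mm wide, 56 mm high, standing behind the work; origin at the centre of its base.
- specimen_cup_2: Bystander: a second specimen cup, 52 mm wide, 56 mm high; origin at the centre of its base.
- stain_bottle_1: Bystander: dropper bottle 38 mm wide, 112 mm high; origin at the centre of its base.
- marker_black: Bystander: black marker pen, 135 mm long, lying near the bench's front edge; origin at the middle of its underside.
- cover_glass: Bystander: small carton 46 x 48 x 18 mm; origin at the centre of its base.

How it is judged:
On the way, in this order (a step that is already met when the one before it is completed fails the run):
1. the tall plate is drawn up clear of the rack's slots (z of tall_plate_centre in the frame of rack above 0.133 m), for 0.1 s.
2. the tall plate stands on the ledge, flat against the panel and let go (x of tall_plate_centre in the frame of panel between -0.012 and 0.002 m and y of tall_plate_centre in the frame of panel between -0.015 and 0.015 m and z of tall_plate_centre in the frame of panel between 0.08 and 0.094 m and angle between the z axis of tall_plate_centre and the z axis of panel, either way round below 0.1 rad and angle between the y axis of tall_plate_centre and the x axis of panel, either way round below 0.1 rad and angle between tall_plate_centre's own z axis and vertical below 0.7 rad and contact force between the fingers and tall_plate below 0.1 N), for 0.2 s.
At the end, for the whole second after the job is handed in: The tall plate stands on the ledge at rest, within 15 mm of the middle and 7 mm of its seated height, flat on the panel within 0.1 rad, frosted strip up; the clip is at 1.40 rad or more; both short plates are in the rack (x of tall_plate_centre in the frame of panel between -0.012 and 0.002 m and y of tall_plate_centre in the frame of panel between -0.015 and 0.015 m and z of tall_plate_centre in the frame of panel between 0.08 and 0.094 m and angle between the z axis of tall_plate_centre and the z axis of panel, either way round below 0.1 rad and angle between the y axis of tall_plate_centre and the x axis of panel, either way round below 0.1 rad and angle between tall_plate_centre's own z axis and vertical below 0.7 rad and value of joint clip above 1.4 rad and linear speed of tall_plate below 0.02 m/s and angular speed of tall_plate below 0.1 rad/s); the robot touches nothing.
It fails at once if a short plate is shifted by more than 15 mm (distance of any of short_plate_1_centre, short_plate_2_centre from where it was at the start of the episode above 0.015 m).
It fails at once if a bystander is shifted by more than 30 mm (distance of any of specimen_cup_1, specimen_cup_2, stain_bottle_1, marker_black, cover_glass from where it was at the start of the episode above 0.03 m).
It fails at once if the tall plate is dropped (moves faster than 0.5 m/s out of the fingers) (contact force between the fingers and tall_plate below 0.1 N and linear speed of tall_plate above 0.5 m/s).
It fails at once if the tall plate falls over (more than 1.2 rad from upright) (angle between tall_plate_centre's own z axis and vertical above 1.2 rad).
It also fails if it takes over 61 s, if anything falls off the work surface, if the arm or the gripper's body presses on something with over 40 N, if the wrist force passes 120 N, or if a joint passes its speed limit or range.

### The arm

A 6-joint arm with a two-finger parallel gripper is mounted at the origin on a cart in front of the work surface, level with it; the furniture and walls round the work are solid. World frame = base frame: x ahead of the robot, y to its left, z up, the work surface at z = 0. Lengths are in m, angles in rad, forces in N, time in s.
With the tool pointing down it reaches from about 0.375 to 0.9 m from the base axis. Payload 3.1 kg.
Tool frame: the origin (TCP) lies at the very end of the fingers, on their centre line; the grasp point (between the pads) lies 19 mm behind it (grip_depth is the distance from the TCP to the grasp point, in m); z points along the fingers, y is the line along which they close (so a half turn about z gives the same grasp; the last joint's range is limited). The gripper opens to 85 mm and grips with 20 to 120 N. Pads are 22 mm wide; open, the fingers measure 114 mm over their backs; the gripper's body (76 mm by 85 mm) begins 54 mm behind the grasp point. The pads swing forward as they close: fully open they stand 13 mm farther back than shut.
Start: joints at [1.095, 0.527, 1.433, -0, 1.181, -0.178], TCP at [0.183, 0.598, 0.231] pointing down, gripper open.
Joint ranges: [-3.08, 3.08], [-0.75, 2.2], [0.22, 2.44], [-1.43, 4.57], [0, 2.65], [-2.85, 2.85]. Speed limits (rad/s): [2.79, 2.79, 3.14, 3.14, 3.14, 3.14].

### API

Orientations are given as a unit quaternion [x, y, z, w].
In Python, from station import * gives the robot as it stands.
- The arm moves only by the tool apply_moves, never from a script. Its argument "plan" is a list of rows, each a list of 7 numbers: the shift along the tool's x, y, z in m, then the turn, a rotation vector about the tool's x, y, z in rad, then the gripper command: -1 is fully open, 1 is shut, values between are in proportion. In form: [[dx, dy, dz, wx, wy, wz, jaw], ...]. A call has 1 to 8 rows; each row shifts and turns the commanded pose from where the row before left it, along the tool's axes as they then stand; what a row does not reach is not made up. A row lasts 1/8 s, in which the tool goes at most 62.5 mm and 10.7 degrees, less where a joint would pass 70% of its speed; a pose out of reach is approached as far as the arm can. A call is refused whole if a number of a shift passes 0.0625 or a number of a turn 0.188, either way. A call with a gripper value outside its range is refused whole. The fingers move at their own pace and stop on an object; "force" is the grip in N (left out, the last holds). Time passes only in rows, so rows that do not move let the fingers close. It gives the time, the measured TCP pose, the force, the opening and the grip force at its end, in the units of the state.
- sense(): the state, without advancing time (a new reading comes with each control period).
- snapshot(name): name is "scene" or "side" or "wrist"; returns the picture (420x560x3 uint8, red, green, blue); there is no depth.
- calibration(name): a dict with "camera_matrix" (3x3 intrinsics, pixels), "R" (3x3) and "t" (3): a world point X has camera coordinates R X + t; the wrist camera has in their place "mount" (4x4, takes a point from camera to tool coordinates, whose origin is the TCP and whose axes are the flange's). Camera axes: x right, y down, z forward; pixel columns grow to the right and rows downward; lengths in m; the calibration is good to about 2 mm. The wrist camera is an equidistant fisheye: a pixel r from the principal point sees the ray r / f radians off the axis. A picture is of the moment at which its call begins: read the wrist's pose just before it. calibration takes no time and is no camera call.
- sign_off(): hands the job in; it is judged then, once.
The state is a dict: "t": time; "q": joint angles; "qd": joint speeds; "tau": joint torques, N m; "tcp_pos": TCP position; "tool_rot": TCP orientation; "force": force on the tool from outside, world axes, zero at the start; "ft_torque": the same for the moment, N m; "finger_gap": opening from 0.0 (shut) to 1.0 (fully open); "gripper_force": force on a finger pad.
Only numpy, scipy, OpenCV 4.12 (cv2) and the standard library are available. Lean on these libraries where they do the work, as an engineer would, in place of code of your own. Each camera call takes 0.05 s, during which the arm holds its last target. There are 200 camera calls.

## Working session

There is one attempt and no reset: what is moved stays moved. The work goes in short steps, Python scripts to look and compute and a tool call to move; the robot and the scene stay as the last step left them, time stands still between calls to the robot, and variables do not carry over. Pictures are saved under pics/ and viewed, at most 10 in all, crops included, and the job is handed in when it is done.

Besides the shell and the picture viewer there is one more tool, called as name(argument=value, ...), one argument or row to a line, values as JSON. apply_moves: Moves the arm, as the interface text tells. Its arguments: {"type":"object","properties":{"plan":{"type":"array"},"force":{"type":"number"}},"required":["plan"]}

```bash
mkdir -p pics; ls; python3 - <<'E'
from station import *
import cv2,json
print(sense())
for n in("scene","side"):
    cv2.imwrite(f"pics/{n}0.png",snapshot(n)[:,:,::-1])
    c=calibration(n);print(n,c)
print(calibration("wrist"))
E
```

```text
pics
{'t': 0.0, 'q': array([ 1.09545776e+00,  5.28459311e-01,  1.43391697e+00,  7.26714629e-06,
        1.18140885e+00, -1.78504108e-01]), 'qd': array([-2.82284468e-03, -4.08910485e-05,  7.13460202e-04, -9.90498327e-04,
       -2.27493850e-05,  6.30230020e-04]), 'tau': array([-2.49119245e-05, -4.42350483e+01, -1.78017712e+01, -1.77716538e-04,
        8.42206908e-03, -2.48559326e-05]), 'tcp_pos': array([0.1824438 , 0.59701945, 0.23033318]), 'tool_rot': array([ 1.47874225e-01,  9.89005567e-01, -1.03709667e-03, -3.55215647e-04]), 'force': array([-0.33821035,  0.14406926, -0.80798751]), 'ft_torque': array([ 0.0100541 , -0.0200018 ,  0.01529177]), 'gripper_force': 0.0, 'finger_gap': 0.9971543561864324}
scene {'camera_matrix': array([[423.81825651,   0.        , 277.9331645 ],
       [  0.        , 423.81825651, 215.49492133],
       [  0.        ,   0.        ,   1.        ]]), 'R': array([[ 0.77461014, -0.63236287, -0.00981438],
       [-0.28989586, -0.34122914, -0.89416054],
       [ 0.56208497,  0.69547097, -0.44763893]]), 't': array([-0.57227103,  0.20656185,  0.84748086])}
side {'cam
[... 195 characters left out ...]
0.90131518, -0.01211867],
       [-0.54040136, -0.24880306, -0.8037807 ],
       [ 0.72144458,  0.35458143, -0.59480226]]), 't': array([-0.42637606,  0.35041563,  0.90081586])}
{'camera_matrix': array([[325.1922621 ,   0.        , 276.71325585],
       [  0.        , 325.1922621 , 212.44075202],
       [  0.        ,   0.        ,   1.        ]]), 'mount': array([[ 1.34670292e-04, -9.55404410e-01, -2.95300518e-01,
         7.54668762e-02],
       [ 9.99999422e-01, -1.86232381e-04,  1.05857400e-03,
        -7.09079641e-04],
       [-1.06636079e-03, -2.95300490e-01,  9.55403833e-01,
        -1.43508718e-01],
       [ 0.00000000e+00,  0.00000000e+00,  0.00000000e+00,
         1.00000000e+00]])}
```

View pics/scene0.png

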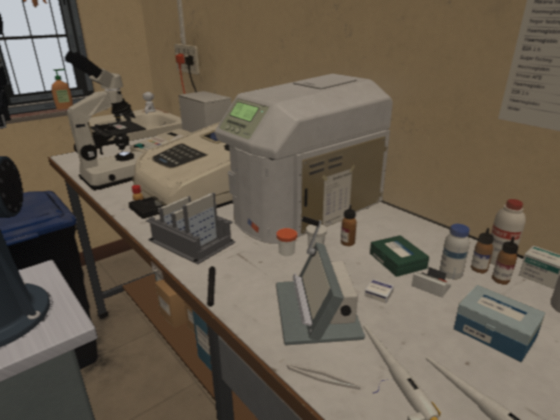

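View pics/side0.png

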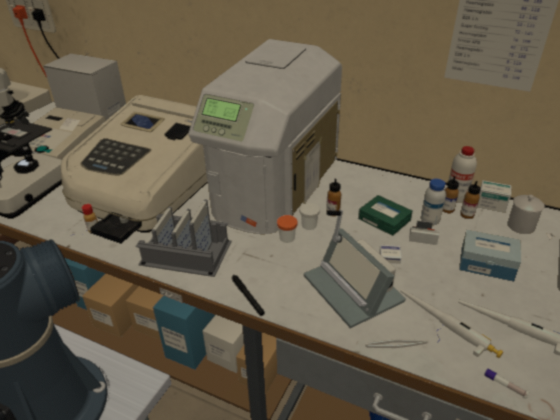

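The scene view shows the rack at about (192,230) and the lamp at about (318,290). In the side view they are at (185,245) and (355,270). I'll enlarge both and take a wrist picture.

```bash
cat > h.py <<'E'
from station import *
import numpy as np, cv2
from scipy.spatial.transform import Rotation as Ro
def ray(n,uv,s=None):
    c=calibration(n);K=c["camera_matrix"]
    d=np.array([(uv[0]-K[0,2])/K[0,0],(uv[1]-K[1,2])/K[1,1],1.])
    if n=="wrist":
        r=np.hypot(d[0],d[1]); d=np.array([0,0,1.]) if r<1e-9 else np.array([np.sin(r)*d[0]/r,np.sin(r)*d[1]/r,np.cos(r)])
        s=s or sense();T=Ro.from_quat(s["tool_rot"]).as_matrix();M=c["mount"]
        return T@M[:3,3]+s["tcp_pos"],T@M[:3,:3]@d
    R=c["R"];d=R.T@d
    return -R.T@c["t"],d/np.linalg.norm(d)
def onz(n,uv,z,s=None):
    o,d=ray(n,uv,s);return o+d*(z-o[2])/d[2]
def tri(rays):
    A=np.zeros((3,3));b=np.zeros(3)
    for o,d in rays:
        P=np.eye(3)-np.outer(d,d);A+=P;b+=P@o
    x=np.linalg.solve(A,b);return x,[np.linalg.norm((np.eye(3)-np.outer(d,d))@(x-o)) for o,d in rays]
def proj(n,X,s=None):
    c=calibration(n);K=c["camera_matrix"];X=np.asarray(X,float)
    if n=="wrist":
        s=s or sense();T=Ro.from_quat(s["tool_rot"]).as_matrix();M=c["mount"]
        p=M[:3,:3].T@(T.T@(X-s["tcp_pos"])-M[:3,3]);r=np.hypot(p[0],p[1]);th=np.arctan2(r,p[2])
        return K[:2,2]+K[0,0]*th*p[:2]/r
    p=c["R"]@X+c["t"];p=K@p;return p[:2]/p[2]
E
python3 - <<'E'
from h import *
for n,u in(("scene",(192,240)),("side",(185,250)),("scene",(315,325)),("side",(350,295))):print(n,u,onz(n,u,0.02))
s=sense();w=snapshot("wrist");print(s["tcp_pos"],proj("scene",s["tcp_pos"]))
a=cv2.imread("pics/side0.png");b=cv2.imread("pics/scene0.png")
z=lambda im,x,y,w,h:cv2.resize(im[y:y+h,x:x+w],(400,300),interpolation=cv2.INTER_CUBIC)
cv2.imwrite("pics/c1.png",np.vstack([np.hstack([z(a,125,185,120,90),z(a,300,220,120,90)]),np.hstack([z(b,135,180,120,90),z(b,265,240,120,90)])]))
cv2.imwrite("pics/w1.png",w[:,:,::-1])
E
```

```text
scene (192, 240) [ 0.44716064 -0.01040118  0.02      ]
side (185, 250) [0.44289387 0.0074324  0.02      ]
scene (315, 325) [ 0.46653009 -0.44340023  0.02      ]
side (350, 295) [ 0.47000764 -0.40473232  0.02      ]
[0.18246369 0.59710116 0.23041301] [  5.68455565 129.49724823]
```

View pics/c1.png

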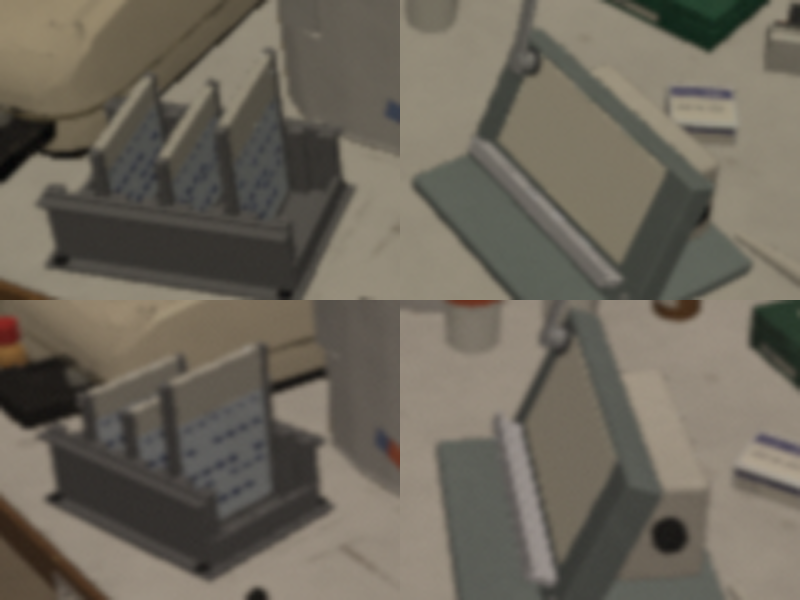

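View pics/w1.png

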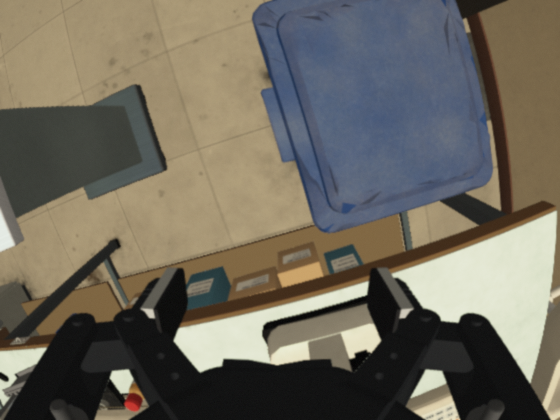

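The right-hand plate looks like the tall one, and the clip pivot shows at the panel's upper left. I'll triangulate both.

```bash
python3 - <<'E'
from h import *
S=lambda X,Y:(125+X*.3,185+Y*.3)
C=lambda X,Y:(135+X*.3,180+(Y-300)*.3)
SP=lambda X,Y:(300+(X-400)*.3,220+Y*.3)
CP=lambda X,Y:(265+(X-400)*.3,240+(Y-300)*.3)
for nm,a,b in [("Ln",S(98,150),C(85,395)),("Lf",S(155,80),C(180,358)),("Mn",S(165,155),C(127,412)),("Rn",S(230,125),C(168,380)),("Rf",S(270,55),C(265,348)),
("rackFL",S(40,200),C(45,435)),("rackBR",S(350,185),C(330,505)),
("pTL",SP(535,32),CP(578,315)),("pTR",SP(708,185),CP(655,490)),("lipL",SP(478,145),CP(502,420)),("lipR",SP(612,283),CP(545,582)),("piv",SP(527,62),CP(557,333)),("baseL",SP(415,185),CP(438,440))]:
    x,r=tri([ray("side",a),ray("scene",b)]);print(nm,x.round(3),np.round(r[0],4))
E
```

```text
Ln [0.4   0.049 0.101] 0.0013
Lf [0.487 0.064 0.1  ] 0.0027
Mn [0.411 0.001 0.103] 0.0001
Rn [ 0.419 -0.053  0.143] 0.0021
Rf [ 0.517 -0.019  0.128] 0.0027
rackFL [0.381 0.094 0.055] 0.0019
rackBR [ 0.541 -0.059  0.001] 0.0013
pTL [ 0.571 -0.34   0.107] 0.0006
pTR [ 0.486 -0.485  0.098] 0.0013
lipL [ 0.525 -0.32   0.036] 0.0021
lipR [ 0.45  -0.442  0.027] 0.0015
piv [ 0.548 -0.344  0.103] 0.003
baseL [ 0.499 -0.285  0.011] 0.0047
```

Corner heights come out at 0.10, 0.10 and 0.136 m, so the right-hand plate is the tall one. Its top centre is about (0.468, -0.036), rack yaw about +0.2 and panel yaw about -0.53. I'll move above the rack.

apply_moves(
  plan=[
    [0,0,-0.04,0,0,0,-1],
    [0,0,-0.04,0,0,0,-1],
    [-0.028,-0.032,0,0,0,0,-1],
    [-0.028,-0.032,0,0,0,0,-1],
    [-0.028,-0.032,0,0,0,0,-1],
    [-0.028,-0.032,0,0,0,0,-1],
    [-0.028,-0.032,0,0,0,0,-1],
    [-0.028,-0.032,0,0,0,0,-1],
  ],
)

```text
t: 1.15
tcp_pos: [0.2875, 0.3635, 0.3111]
tool_rot: [0.148, 0.989, -0.0, -0.0]
force: [0.1, 0.2, -0.2]
finger_gap: 0.999
gripper_force: 0.0
```

apply_moves(
  plan=[
    [-0.028,-0.032,0,0,0,0,-1],
    [-0.028,-0.032,0,0,0,0,-1],
    [-0.028,-0.032,0,0,0,0,-1],
    [-0.028,-0.032,0,0,0,0,-1],
    [-0.028,-0.032,0,0,0,0,-1],
    [-0.028,-0.032,0,0,0,0,-1],
    [-0.028,-0.032,0,0,0,0,-1],
    [-0.028,-0.032,0,0,0,0,-1],
  ],
)

```text
t: 2.15
tcp_pos: [0.4268, 0.0533, 0.3112]
tool_rot: [0.148, 0.989, 0.0, -0.0]
force: [0.1, 0.6, 0.7]
finger_gap: 1.002
gripper_force: 0.0
```

apply_moves(
  plan=[
    [-0.01,-0.01,0,0,0,0,-1],
    [0,0,0,0,0,-0.172,-1],
    [0,0,0,0,0,-0.172,-1],
    [0,0,0,0,0,-0.172,-1],
    [0,0,0,0,0,0,-1],
  ],
)

```text
t: 2.78
tcp_pos: [0.4327, 0.0428, 0.3112]
tool_rot: [-0.109, 0.994, 0.0, -0.0]
force: [-0.6, 0.0, 0.2]
finger_gap: 0.999
gripper_force: 0.0
```

```bash
python3 - <<'E'
from h import *
s=sense();print(s["t"],s["tcp_pos"],s["tool_rot"],s["q"])
w=snapshot("wrist")[:,:,::-1];cv2.imwrite("pics/w2.png",w)
for X in((0.419,-0.048,.136),(0.517,-0.025,.136)):print(proj("wrist",X,s))
E
```

```text
2.775 [0.43267824 0.042836   0.31115437] [-1.08744486e-01  9.94069624e-01  2.92116816e-04 -3.66862558e-04] [-1.59731034e-01  1.63213178e-01  1.77298558e+00  3.94406378e-04
  1.20625641e+00 -1.94858807e+00]
[191.70611844 159.5666935 ]
[199.49834469 251.75795943]
```

View pics/w2.png

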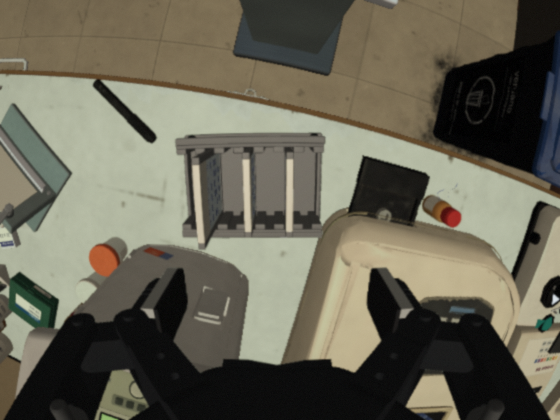

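The wrist view shows three plates in the rack. The tall one runs from (195,152) to (203,245), and the reading light is at the left edge. I'll centre over the tall plate, then measure.

```bash
cat >> h.py <<'E'
def go(pos,R=None,s=None):
    s=s or sense();T=Ro.from_quat(s["tool_rot"]).as_matrix()
    if R is not None: print("turn(tool)",Ro.from_matrix(T.T@R).as_rotvec().round(3)); T=R
    print("shift(tool axes after turn)",(T.T@(np.array(pos)-s["tcp_pos"])).round(4))
E
python3 - <<'E'
from h import *
a,b=onz("wrist",(195,152),.136),onz("wrist",(203,245),.136);print(a,b,np.linalg.norm(a-b),np.arctan2(*(b-a)[1::-1]))
m=(a+b)/2; go([m[0],m[1],.3])
for u in((265,232),(222,218)):print("machine",onz("side",u,0))
E
```

```text
[ 0.41081037 -0.04602316  0.136     ] [ 0.50817183 -0.02241084  0.136     ] 0.10018380854968986 0.23792849677499553
shift(tool axes after turn) [-0.0095 -0.0809  0.0111]
machine [ 0.60772014 -0.12449112  0.        ]
machine [0.61244407 0.00841989 0.        ]
```

apply_moves(
  plan=[
    [-0.005,-0.04,0.01,0,0,-0.01,-1],
    [-0.0045,-0.041,0,0,0,0,-1],
    [0,0,0.0,0,0,0,-1],
    [0,0,0,0,0,0,-1],
  ],
)

```text
t: 3.32
tcp_pos: [0.46, -0.0342, 0.3011]
tool_rot: [-0.114, 0.994, 0.001, -0.0]
force: [0.1, -0.1, -0.8]
finger_gap: 1.003
gripper_force: 0.0
```

```bash
python3 - <<'E'
from h import *
s=sense();print(s["t"],s["tcp_pos"],s["tool_rot"],s["q"])
w=snapshot("wrist")[:,:,::-1]
p=[proj("wrist",X,s) for X in((0.411,-0.046,.136),(0.508,-0.022,.136))];print(p)
c=np.mean(p,0).astype(int)
x0,y0=c[0]-90,c[1]-75
cr=cv2.resize(w[y0:y0+150,x0:x0+180],(720,600),interpolation=cv2.INTER_CUBIC);print(x0,y0)
cv2.imwrite("pics/w3.png",cr)
E
```

```text
3.325 [ 0.45997364 -0.03418199  0.30106871] [-1.13510905e-01  9.93536496e-01  5.21619381e-04 -4.82262119e-04] [-3.17577630e-01  2.16298550e-01  1.73288148e+00  5.85574759e-04
  1.19372502e+00 -2.11610216e+00]
[array([276.30988547, 141.66623349]), array([277.79660211, 240.39462801])]
187 116
```

View pics/w3.png

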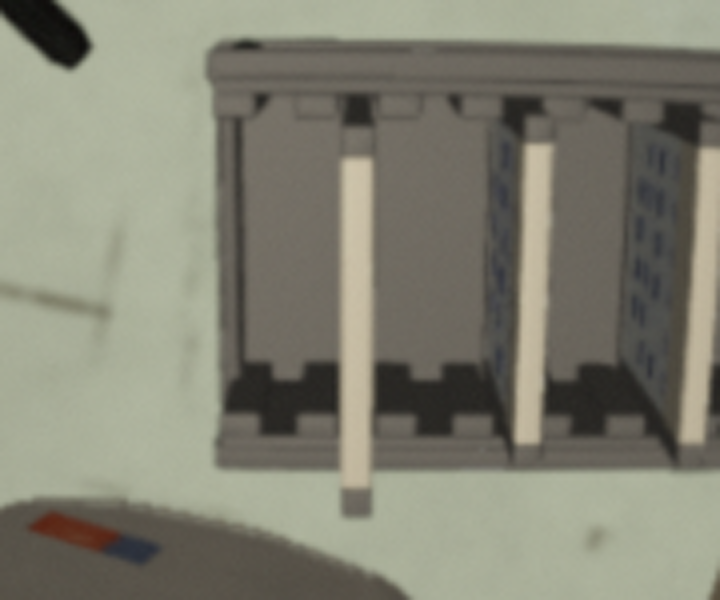

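The tall plate is seen edge on, from about (276.5,147.5) to (276,245), and it lines up with the tool's x axis.

```bash
python3 - <<'E'
from h import *
s=sense()
a,b=onz("wrist",(276.7,147.6),.136,s),onz("wrist",(276.2,245),.136,s);m=(a+b)/2
print(a,b,np.linalg.norm(a-b),np.arctan2(*(b-a)[1::-1]),m)
T=Ro.from_quat(s["tool_rot"]).as_matrix();print("tool x yaw",np.arctan2(-T[1,0],-T[0,0]))
go([m[0],m[1],.104])
E
```

```text
[ 0.41638221 -0.04410341  0.136     ] [ 0.51329455 -0.02206261  0.136     ] 0.09938711405917625 0.22362636175778133 [ 0.46483838 -0.03308301  0.136     ]
tool x yaw 0.2286798209961735
shift(tool axes after turn) [-0.0052 -0.0006  0.1972]
```

apply_moves(
  plan=[
    [-0.005,0,0.03,0,0,0,0],
    [0,0,0.04,0,0,0,0],
    [0,0,0.04,0,0,0,0],
    [0,0,0.04,0,0,0,0],
    [0,0,0.03,0,0,0,0],
    [0,0,0.017,0,0,0,0],
    [0,0,0,0,0,0,0],
  ],
)

```text
t: 4.25
tcp_pos: [0.4642, -0.0323, 0.1035]
tool_rot: [-0.115, 0.993, 0.001, -0.001]
force: [-0.5, 0.1, 0.3]
finger_gap: 0.5
gripper_force: 0.0
```

apply_moves(
  plan=[
    [0,0,0,0,0,0,1],
    [0,0,0,0,0,0,1],
    [0,0,0,0,0,0,1],
    [0,0,0,0,0,0,1],
    [0,0,0,0,0,0,1],
  ],
  force=40,
)

```text
t: 4.88
tcp_pos: [0.4662, -0.0338, 0.1054]
tool_rot: [-0.114, 0.993, -0.0, 0.001]
force: [0.1, 0.7, 7.1]
finger_gap: 0.083
gripper_force: 40.2
```

Gripped at 7 mm opening, which fits the plate. Lifting straight up.

apply_moves(
  plan=[
    [0,0,-0.01,0,0,0,1],
    [0,0,-0.02,0,0,0,1],
    [0,0,-0.025,0,0,0,1],
    [0,0,-0.025,0,0,0,1],
    [0,0,-0.03,0,0,0,1],
    [0,0,-0.03,0,0,0,1],
    [0,0,-0.03,0,0,0,1],
    [0,0,0,0,0,0,1],
  ],
)

```text
t: 5.88
tcp_pos: [0.4664, -0.034, 0.2765]
tool_rot: [-0.114, 0.993, -0.001, 0.003]
force: [0.3, 0.8, -1.5]
finger_gap: 0.084
gripper_force: 39.1
```

```bash
python3 - <<'E'
from h import *
s=sense();print(s["t"],s["tcp_pos"],s["force"],s["finger_gap"],s["q"])
a=snapshot("side")[:,:,::-1];b=snapshot("scene")[:,:,::-1]
z=lambda im,x,y,w,h:cv2.resize(im[y:y+h,x:x+w],(400,300),interpolation=cv2.INTER_CUBIC)
cv2.imwrite("pics/c2.png",np.vstack([np.hstack([z(a,120,130,160,120),z(a,300,205,100,75)]),np.hstack([z(b,130,120,160,120),z(b,265,210,100,75)])]))
E
```

```text
5.875 [ 0.46644804 -0.03399643  0.27647094] [ 0.33862422  0.82341442 -1.47874895] 0.08414383268648311 [-3.12297885e-01  2.52886648e-01  1.75875766e+00 -1.40646755e-04
  1.12438262e+00 -2.11225378e+00]
```

View pics/c2.png

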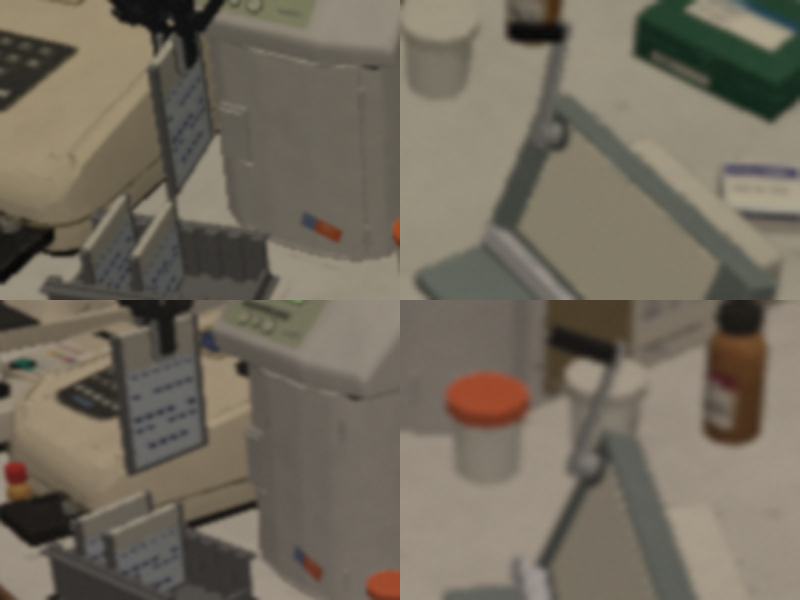

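The tall plate is held clear and both short plates still stand in the rack. The clip knob is seen at side crop (537,31) and scene crop (585,345). I'll lift more and carry the plate to near the lamp.

apply_moves(
  plan=[
    [0,0,-0.04,0,0,0,1],
    [0.01,-0.03,-0.03,0,0,0,1],
    [0.013,-0.045,-0.01,0,0,0,1],
    [0.013,-0.045,0,0,0,0,1],
    [0.013,-0.045,0,0,0,0,1],
    [0.013,-0.045,0,0,0,0,1],
    [0.013,-0.045,0,0,0,0,1],
    [0.01,-0.04,0,0,0,0,1],
  ],
)

```text
t: 6.98
tcp_pos: [0.4485, -0.3413, 0.3518]
tool_rot: [-0.114, 0.993, 0.002, -0.001]
force: [1.0, -0.3, -1.0]
finger_gap: 0.085
gripper_force: 39.4
```

```bash
cat >> h.py <<'E'
def panel(foot,yaw):
    c,s=np.cos(.4),np.sin(.4);h=np.array([np.cos(yaw),np.sin(yaw),0]);k=np.array([0,0,1.])
    x=c*h-s*k;z=s*h+c*k;y=np.cross(z,x)
    return np.array([foot[0],foot[1],.012]),np.column_stack([x,y,z])
E
python3 - <<'E'
from h import *
P=lambda X,Y:(300+(X-400)*.25,205+Y*.25)
C=lambda X,Y:(265+(X-400)*.25,210+(Y-300)*.25)
for nm,a,b in[("knobtip",P(510,31),C(552,338)),("knobbase",P(564,32),C(617,351)),("piv",P(551,132),C(588,463))]:
    x,r=tri([ray("side",a),ray("scene",b)]);print(nm,x.round(4),np.round(r[0],4))
o,B=panel((.493,-.392),-.53)
for a in(-.4,-.2,0):print(a,"pivot",o+B@[-.014,.068,.092],"knob base,tip",(o+B@[-.016,.068-.058*np.sin(a),.092+.058*np.cos(a)]).round(3),(o+B@[-.052,.068-.058*np.sin(a),.092+.058*np.cos(a)]).round(3))
R=np.column_stack([B[:,1],B[:,0],-B[:,2]])
s=sense();go(o+B@[-.004,0,.22],R)
T=Ro.from_quat(s["tool_rot"]).as_matrix()
d=(-.53)-np.arctan2(T[1,1],T[0,1]);print("yaw turn world",d)
E
```

```text
knobtip [ 0.5483 -0.3156  0.1633] 0.0013
knobbase [ 0.5705 -0.3393  0.1565] 0.0026
piv [ 0.5506 -0.342   0.1001] 0.0016
-0.4 pivot [ 0.54716184 -0.34492182  0.10218947] knob base,tip [ 0.575 -0.335  0.152] [ 0.546 -0.318  0.166]
-0.2 pivot [ 0.54716184 -0.34492182  0.10218947] knob base,tip [ 0.57  -0.345  0.155] [ 0.542 -0.328  0.169]
0 pivot [ 0.54716184 -0.34492182  0.10218947] knob base,tip [ 0.565 -0.355  0.156] [ 0.536 -0.339  0.17 ]
turn(tool) [0.199 0.458 2.292]
shift(tool axes after turn) [-0.0213  0.1873  0.068 ]
yaw turn world -2.329034218296112
```

apply_moves(
  plan=[
    [0,0,0,0,0,0.1,1],
    [0,0,0,0,0,0.18,1],
    [0,0,0,0,0,0.18,1],
    [0,0,0,0,0,0.18,1],
    [0,0,0,0,0,0.18,1],
    [0,0,0,0,0,0.18,1],
    [0,0,0,0,0,0.18,1],
    [0,0,0,0,0,0.18,1],
  ],
)

```text
t: 7.98
tcp_pos: [0.4488, -0.3394, 0.3517]
tool_rot: [0.538, 0.843, 0.001, -0.003]
force: [0.8, -0.1, -1.0]
finger_gap: 0.086
gripper_force: 39.6
```

apply_moves(
  plan=[
    [0,0,0,0,0,0.18,1],
    [0,0,0,0,0,0.18,1],
    [0,0,0,0,0,0.18,1],
    [0,0,0,0,0,0.18,1],
    [0,0,0,0,0,0.18,1],
    [0,0,0,0,0,0.15,1],
    [0,0,0,0,0,0.1,1],
    [0,0,0,0,0,0,1],
  ],
)

```text
t: 8.98
tcp_pos: [0.4489, -0.3395, 0.3521]
tool_rot: [0.909, 0.418, -0.001, -0.002]
force: [0.8, 0.4, -1.3]
finger_gap: 0.09
gripper_force: 39.6
```

```bash
python3 - <<'E'
from h import *
s=sense();print(s["t"],s["tcp_pos"],s["q"])
o,B=panel((.493,-.392),-.53)
R=np.column_stack([B[:,1],B[:,0],-B[:,2]])
go(o+B@[-.004,0,.22],R,s)
w=snapshot("wrist")[:,:,::-1];cv2.imwrite("pics/w4.png",w)
for l in([0,.092,.105],[0,-.092,.105],[-.015,.075,.028],[-.015,-.075,.028],[-.014,.068,.092]):print(l,proj("wrist",o+B@l,s).round(1))
E
```

```text
8.975 [ 0.448946   -0.33953579  0.35210663] [-8.46009401e-01  3.25880396e-01  1.42509949e+00 -1.64814719e-05
  1.39507578e+00 -1.37091810e-01]
turn(tool) [ 0.395 -0.037 -0.176]
shift(tool axes after turn) [-0.023   0.1879  0.0681]
[0, 0.092, 0.105] [354.5 107.3]
[0, -0.092, 0.105] [370.8 248.5]
[-0.015, 0.075, 0.028] [315.  124.8]
[-0.015, -0.075, 0.028] [330.2 226.1]
[-0.014, 0.068, 0.092] [342.  128.8]
```

View pics/w4.png

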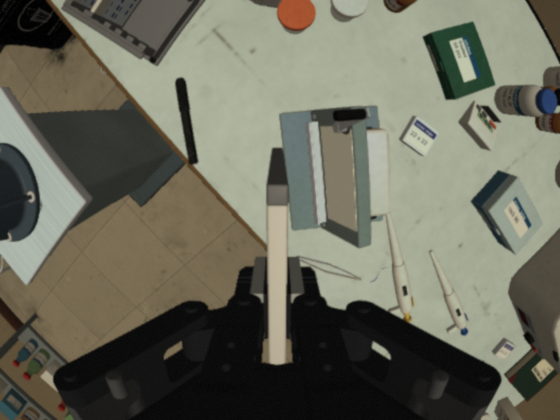

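The panel is in view: lip from (313,122) to (320,226), top front edge from about (352,110) to (358,245), and the knob bar at (348,113). Next I'll correct the yaw, tilt, and move to hover.

apply_moves(
  plan=[
    [0,0,0,0,0,-0.1,1],
    [0,0,0,0,0,-0.08,1],
    [0,0,0,0.13,0,0,1],
    [0,0,0,0.13,0,0,1],
    [0,0,0,0.14,0,0,1],
    [-0.01,0.04,0,0,0,0,1],
    [-0.01,0.04,0,0,0,0,1],
    [0,0.02,0,0,0,0,1],
  ],
)

```text
t: 10.02
tcp_pos: [0.5196, -0.4054, 0.3121]
tool_rot: [0.85, 0.488, -0.099, -0.174]
force: [-0.8, 0.3, -2.4]
finger_gap: 0.088
gripper_force: 40.0
```

```bash
cat > seg.py <<'E'
from h import *
s=sense();w=snapshot("wrist");np.save("w.npy",w)
o,B=panel((.493,-.392),-.53)
R=np.column_stack([B[:,1],B[:,0],-B[:,2]]);print(s["t"],s["tcp_pos"],s["q"]);go(o+B@[-.004,0,.22],R,s)
lc=proj("wrist",o+B@[-.015,0,.028],s);wc=proj("wrist",o+B@[0,0,.055],s);print("lip c",lc,"win c",wc)
for nm,l in(("lipL",[-.015,.075,.028]),("lipR",[-.015,-.075,.028]),("TL",[0,.092,.105]),("TR",[0,-.092,.105])):print(nm,proj("wrist",o+B@l,s).round(1))
cv2.imwrite("pics/w5.png",cv2.resize(w[60:360,120:520,::-1],(800,600),interpolation=cv2.INTER_CUBIC))
E
python3 seg.py
```

```text
10.025 [ 0.51963091 -0.40536201  0.31213935] [-0.7868134   0.70671948  0.92105875 -0.10455393  1.9027618  -0.27246361]
turn(tool) [-0.002 -0.001  0.001]
shift(tool axes after turn) [-0.0019  0.0855  0.068 ]
lip c [335.95533291 176.91391432] win c [352.0077506  181.38285572]
lipL [337.8 117.9]
lipR [333.  232.2]
TL [366.3 103. ]
TR [355.3 269.5]
```

View pics/w5.png

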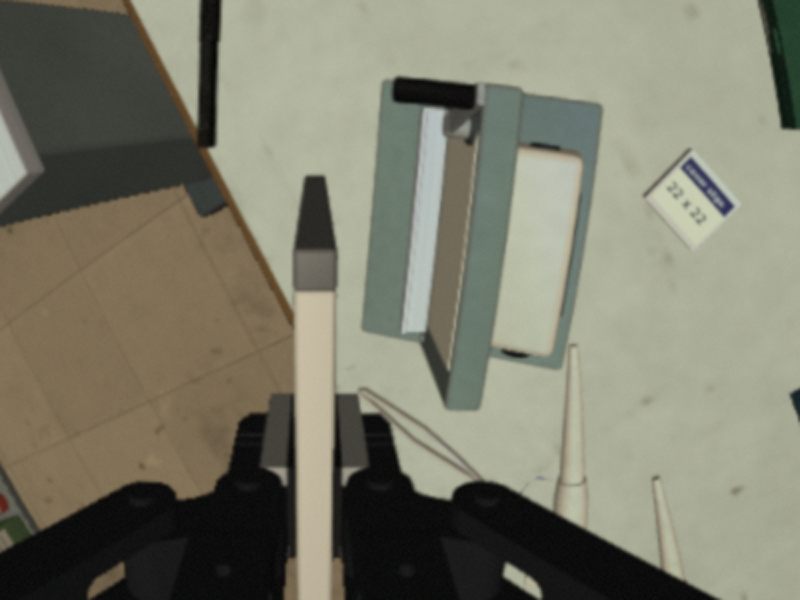

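The top front edge of the panel runs from about (483,87) to (447,408) in the crop. The lip's outer edge runs from (422,108) to (402,333).

```bash
python3 - <<'E'
from h import *
s=sense();P=lambda X,Y:(120+X/2,60+Y/2)
def pr(nm,a,b,z):
    a,b=onz("wrist",P(*a),z,s),onz("wrist",P(*b),z,s);d=a-b
    print(nm,a.round(4),b.round(4),"len",np.linalg.norm(d).round(4),"yaw",np.arctan2(d[1],d[0])-np.pi/2,"mid",((a+b)/2).round(4));return (a+b)/2,np.arctan2(d[1],d[0])-np.pi/2
m,y=pr("top",(483,87),(447,408),.012+.105*np.cos(.4))
m2,y2=pr("top back",(523,88),(480,408),.012+.105*np.cos(.4)-.022*np.sin(.4))
m3,y3=pr("lip outer",(422,108),(402,333),.012+.028*np.cos(.4)+.017*np.sin(.4))
m4,y4=pr("ledge/face",(446,112),(427,333),.012+.022*np.cos(.4))
for yaw in(y,y3,-.56):
    h=np.array([np.cos(yaw),np.sin(yaw)])
    print(yaw,"foot from top",m[:2]-.105*np.sin(.4)*h,"ledge",m4[:2]-.022*np.sin(.4)*h,"lip",m3[:2]-(.028*np.sin(.4)-.017*np.cos(.4))*h)
E
```

```text
top [ 0.5719 -0.3319  0.1087] [ 0.4739 -0.4807  0.1087] len 0.1782 yaw -0.5826272963839486 mid [ 0.5229 -0.4063  0.1087]
top back [ 0.5894 -0.3411  0.1001] [ 0.489  -0.4906  0.1001] len 0.1801 yaw -0.5914659997295069 mid [ 0.5392 -0.4158  0.1001]
lip outer [ 0.5252 -0.318   0.0444] [ 0.4434 -0.4416  0.0444] len 0.1482 yaw -0.5845876914342858 mid [ 0.4843 -0.3798  0.0444]
ledge/face [ 0.5353 -0.3261  0.0323] [ 0.4549 -0.4506  0.0323] len 0.1482 yaw -0.5730513419658447 mid [ 0.4951 -0.3884  0.0323]
-0.5826272963839486 foot from top [ 0.48875618 -0.38378565] ledge [ 0.48792996 -0.38365648] lip [ 0.48827683 -0.38241389]
-0.5845876914342858 foot from top [ 0.48880035 -0.38371876] ledge [ 0.48793922 -0.38364246] lip [ 0.48827169 -0.38242167]
-0.56 foot from top [ 0.4882559  -0.38456391] ledge [ 0.48782514 -0.38381954] lip [ 0.488335  -0.3823234]
```

```bash
python3 - <<'E'
from h import *
s=sense();T=Ro.from_quat(s["tool_rot"]).as_matrix();p=s["tcp_pos"]
for l in([.05,0,.0994],[.05,0,-.0306],[-.05,0,-.0306]):
    u=proj("wrist",p+T@l,s);print(l,u,"crop",((u-[120,60])*2).round())
o,B=panel((.4885,-.3835),-.583)
R=np.column_stack([B[:,1],B[:,0],-B[:,2]])
go(o+B@[-.006,0,.22],R,s);print(B.T@(p-o))
E
```

```text
[0.05, 0, 0.0994] [277.14889412 148.1938925 ] crop [314. 176.]
[0.05, 0, -0.0306] [277.41937272 185.40656292] crop [315. 251.]
[-0.05, 0, -0.0306] [277.12080508 386.77130557] crop [314. 654.]
turn(tool) [-0.001  0.02   0.051]
shift(tool axes after turn) [0.0006 0.0741 0.0704]
[-0.08008185 -0.00062001  0.29042628]
```

The plate sits in the hand exactly as modelled. Aligning and moving in.

apply_moves(
  plan=[
    [0,0,0,0,0.02,0.051,1],
    [0,0.03,0.02,0,0,0,1],
    [0,0.03,0.02,0,0,0,1],
    [0,0.012,0.03,0,0,0,1],
    [0,0,0.03,0,0,0,1],
    [0,0,0.025,0,0,0,1],
    [0,0,0.02,0,0,0,1],
    [0,0,0,0,0,0,1],
  ],
)

```text
t: 11.08
tcp_pos: [0.5256, -0.4082, 0.1517]
tool_rot: [0.863, 0.464, -0.095, -0.177]
force: [-0.4, 0.0, -1.2]
finger_gap: 0.087
gripper_force: 40.0
```

```bash
cat > st.py <<'E'
from h import *
s=sense();o,B=panel((.4885,-.3835),-.583);R=np.column_stack([B[:,1],B[:,0],-B[:,2]])
T=Ro.from_quat(s["tool_rot"]).as_matrix()
print(s["t"],"panel-frame tcp",(B.T@(s["tcp_pos"]-o)).round(4),"F",(B.T@s["force"]).round(2),"rot err",Ro.from_matrix(T.T@R).as_rotvec().round(3))
E
python3 st.py
python3 - <<'E'
from h import *
s=sense();w=snapshot("wrist")
cv2.imwrite("pics/w6.png",cv2.resize(w[60:360,120:520,::-1],(800,600),interpolation=cv2.INTER_CUBIC))
E
```

```text
11.075 panel-frame tcp [-0.0134 -0.0002  0.1461] F [ 0.12 -0.23 -1.23] rot err [-0.005 -0.001 -0.001]
```

View pics/w6.png

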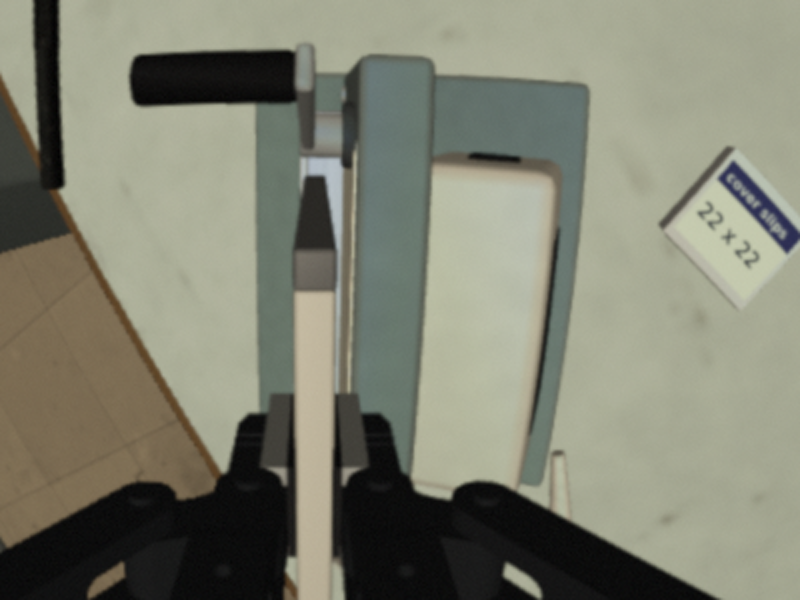

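The plate hangs parallel in front of the face. The panel's top front edge is at crop x of about 356, its left corner is near (358,65), and the ledge's left end runs from (300,152) to (342,152). I'll check these against the model.

```bash
python3 - <<'E'
from h import *
s=sense();o,B=panel((.4885,-.3835),-.583)
for nm,l in(("TL",[0,.092,.105]),("topmid",[0,0.03,.105]),("lipLo",[-.017,.075,.028]),("ledgeface",[0,.075,.022])):
    print(nm,((proj("wrist",o+B@l,s)-[120,60])*2).round())
for l in([-.016,0,0],[-.052,0,0]):
  for a in(-.4,-.2,0):
    print(a,l,((proj("wrist",o+B@[l[0],.068-.058*np.sin(a),.092+.058*np.cos(a)],s)-[120,60])*2).round())
E
```

```text
TL [359.  49.]
topmid [357. 262.]
lipLo [303. 108.]
ledgeface [345. 109.]
-0.4 [-0.016, 0, 0] [299.  38.]
-0.2 [-0.016, 0, 0] [298.  86.]
0 [-0.016, 0, 0] [298. 139.]
-0.4 [-0.052, 0, 0] [139.  44.]
-0.2 [-0.052, 0, 0] [136.  92.]
0 [-0.052, 0, 0] [136. 143.]
```

X agrees to within 1 mm, Y to about 3 mm, and the clip is at about -0.24 rad. Lowering onto the ledge.

apply_moves(
  plan=[
    [0,0.004,0.005,0,0,0,1],
    [0,0.002,0.006,0,0,0,1],
    [0,0,0.006,0,0,0,1],
    [0,0,0.003,0,0,0,1],
    [0,0,0.002,0,0,0,1],
    [0,0,0,0,0,0,1],
  ],
)

```text
t: 11.88
tcp_pos: [0.5243, -0.4079, 0.131]
tool_rot: [0.863, 0.464, -0.095, -0.175]
force: [-2.5, 0.4, -2.8]
finger_gap: 0.087
gripper_force: 40.0
```

```bash
python3 st.py
```

```text
11.875 panel-frame tcp [-0.0064 -0.0006  0.1264] F [-1.05 -1.04 -3.46] rot err [-0.001  0.001 -0.002]
```

apply_moves(
  plan=[
    [0,0,0.001,0,0,0,1],
    [0,0,0.001,0,0,0,1],
    [0,0,0,0,0,0,1],
  ],
)

```text
t: 12.25
tcp_pos: [0.5238, -0.4076, 0.1295]
tool_rot: [0.863, 0.464, -0.095, -0.175]
force: [-2.2, 0.5, 0.7]
finger_gap: 0.086
gripper_force: 40.2
```

```bash
python3 st.py
```

```text
12.25 panel-frame tcp [-0.0064 -0.0006  0.1248] F [-2.2  -0.82 -0.19] rot err [-0.     0.001 -0.002]
```

apply_moves(
  plan=[
    [0,0,0.001,0,0,0,1],
    [0,0,0.001,0,0,0,1],
    [0,0,0,0,0,0,1],
  ],
)

```text
t: 12.62
tcp_pos: [0.5231, -0.4071, 0.1274]
tool_rot: [0.863, 0.464, -0.095, -0.175]
force: [-1.6, -0.2, 0.4]
finger_gap: 0.091
gripper_force: 40.3
```

```bash
python3 st.py
```

```text
12.625 panel-frame tcp [-0.0064 -0.0007  0.1226] F [-1.29 -1.07 -0.1 ] rot err [-0.     0.001 -0.002]
```

apply_moves(
  plan=[
    [0,0,0.001,0,0,0,1],
    [0,0,0.001,0,0,0,1],
    [0,0,0,0,0,0,1],
  ],
)

```text
t: 13.0
tcp_pos: [0.5225, -0.4067, 0.1257]
tool_rot: [0.863, 0.464, -0.095, -0.175]
force: [-1.4, 0.7, 0.9]
finger_gap: 0.088
gripper_force: 40.4
```

```bash
python3 st.py
```

```text
13.0 panel-frame tcp [-0.0064 -0.0007  0.1208] F [-1.8 -0.2  0.2] rot err [-0.     0.001 -0.002]
```

apply_moves(
  plan=[
    [0,0,0.001,0,0,0,1],
    [0,0,0.001,0,0,0,1],
    [0,0,0,0,0,0,1],
  ],
)

```text
t: 13.38
tcp_pos: [0.5224, -0.4069, 0.1256]
tool_rot: [0.864, 0.464, -0.094, -0.174]
force: [-1.5, -0.4, 6.4]
finger_gap: 0.083
gripper_force: 41.3
```

```bash
python3 st.py
```

```text
13.375 panel-frame tcp [-0.0063 -0.0009  0.1206] F [-3.45 -1.15  5.49] rot err [ 0.002  0.001 -0.003]
```

Contact with the ledge. Now pressing lightly onto the face.

apply_moves(
  plan=[
    [0,0.001,-0.001,0,0,0,1],
    [0,0.001,0,0,0,0,1],
    [0,0.001,0,0,0,0,1],
    [0,0,0,0,0,0,1],
  ],
)

```text
t: 13.88
tcp_pos: [0.5228, -0.4071, 0.1254]
tool_rot: [0.863, 0.463, -0.096, -0.177]
force: [-6.0, 2.9, 10.2]
finger_gap: 0.091
gripper_force: 41.4
```

```bash
python3 st.py
```

```text
13.875 panel-frame tcp [-0.0059 -0.0009  0.1207] F [-10.09  -0.85   6.85] rot err [-0.006  0.001 -0.003]
```

The plate is against the face. Relaxing, then opening gently.

apply_moves(
  plan=[
    [0,-0.001,-0.001,0,0,0,1],
    [0,0,0,0,0,0,0.75],
    [0,0,0,0,0,0,0.7],
    [0,0,0,0,0,0,0.6],
    [0,0,0,0,0,0,0.5],
    [0,0,0,0,0,0,0.4],
    [0,0,0,0,0,0,0.4],
  ],
  force=20,
)

```text
t: 14.75
tcp_pos: [0.5242, -0.4078, 0.1248]
tool_rot: [0.863, 0.464, -0.095, -0.175]
force: [-0.8, -0.6, 0.5]
finger_gap: 0.299
gripper_force: 0.0
```

```bash
python3 st.py;  python3 - <<'E'
from h import *
s=sense();w=snapshot("wrist");np.save("w.npy",w)
o,B=panel((.4885,-.3835),-.583)
for l in([-.004,.05,.152],[-.004,.05,.022],[-.004,-.05,.152]):print(l,proj("wrist",o+B@l,s).round(1))
g=w.astype(int)
for r in(170,178,184,190,200,210,230,250):
    row=g[r,255:310];b=np.where((row.sum(1)>430)&(row[:,0]>row[:,2]+15))[0]+255
    print(r,b.min() if len(b) else None,b.max() if len(b) else None,len(b))
E
```

```text
14.75 panel-frame tcp [-0.0042 -0.0006  0.1207] F [-0.5  -0.9   0.31] rot err [ 0.     0.001 -0.002]
[-0.004, 0.05, 0.152] [277.5 184.2]
[-0.004, 0.05, 0.022] [277.1 147.4]
[-0.004, -0.05, 0.152] [277.6 386.9]
170 None None 0
178 None None 0
184 None None 0
190 None None 0
200 None None 0
210 263 282 20
230 263 282 20
250 264 282 19
```

Released: no grip force, and the plate is upright within about 2 mm of the model. Retreating up along the face.

apply_moves(
  plan=[
    [0,0.0,-0.01,0,0,0,0.3],
    [0,0,-0.02,0,0,0,0.3],
    [0,0,-0.03,0,0,0,0.3],
    [0,0,-0.04,0,0,0,0.3],
    [0,0,-0.04,0,0,0,0.3],
    [0,-0.03,0,0,0,0,0.3],
    [0,-0.03,0,0,0,0,0.3],
    [0,0,0,0,0,0,0.3],
  ],
)

```text
t: 15.8
tcp_pos: [0.5233, -0.4069, 0.2798]
tool_rot: [0.864, 0.464, -0.094, -0.173]
force: [0.8, -0.9, -0.1]
finger_gap: 0.351
gripper_force: 0.0
```

```bash
python3 st.py;  python3 - <<'E'
from h import *
s=sense();print(s["q"]);w=snapshot("wrist");cv2.imwrite("pics/w7.png",w[:,:,::-1])
sd=snapshot("side");sc=snapshot("scene")
o,B=panel((.4885,-.3835),-.583)
def blob(n,im,c,r=28,thr=70):
    m=np.zeros(im.shape[:2],np.uint8);x,y=map(int,c);m[y-r:y+r,x-r:x+r]=1
    m&=(im.max(2)<thr).astype(np.uint8)
    k,_,st,ce=cv2.connectedComponentsWithStats(m)
    for i in range(1,k):
        if st[i,4]>8: print(n,st[i],ce[i].round(1))
K=o+B@[-.034,.068+.058*np.sin(.24),.092+.058*np.cos(.24)]
print(K)
for n,im in(("side",sd),("scene",sc),("wrist",w)):
    print(n,proj(n,K,s));blob(n,im,proj(n,K,s),50 if n=="wrist" else 22)
# frosted top strip: bright mask in wrist
for l in([-.006,.05,.152],[-.006,-.05,.152]):print(proj("wrist",o+B@l,s))
E
```

```text
15.8 panel-frame tcp [-0.0657 -0.0004  0.263 ] F [ 1.09 -0.28  0.37] rot err [ 0.003  0.001 -0.003]
[-0.79227439  0.73249533  0.95246184 -0.08470121  1.84484888 -0.21388564]
[ 0.55560641 -0.32978437  0.1618682 ]
side [334.97225833 212.52218939]
side [330 190   9   3  18] [334.1 190.6]
side [327 210  14   6  76] [333.8 212.4]
scene [310.07259078 222.05979653]
scene [303 200   5   7  33] [305.  202.8]
scene [302 216  17  10 107] [309.6 220.4]
wrist [316.84133758 106.13627246]
wrist [294  99  46  20 634] [316.7 106. ]
wrist [338 111   8  23  89] [342.1 120.7]
wrist [325 137  28  19 242] [337.2 145. ]
[351.5987626  147.08200913]
[344.53827628 261.91184233]
```

The knob matches the model to about 0.2 px in the wrist view, with the clip at -0.24 rad. I'll stand the tool vertical and turn it so the fingers straddle the knob.

apply_moves(
  plan=[
    [0,0,0,-0.13,0,0,0.3],
    [0,0,0,-0.13,0,0,0.3],
    [0,0,0,-0.14,0,0,0.3],
    [0,0,0,0,0,-0.175,0.3],
    [0,0,0,0,0,-0.175,0.3],
    [0,0,0,0,0,-0.175,0.3],
    [0,0,0,0,0,-0.175,0.3],
    [0,0,0,0,0,-0.175,0.3],
  ],
)

```text
t: 16.95
tcp_pos: [0.5243, -0.4077, 0.2763]
tool_rot: [0.595, 0.804, -0.001, -0.0]
force: [-0.1, -0.1, 0.8]
finger_gap: 0.353
gripper_force: 0.0
```

apply_moves(
  plan=[
    [0,0,0,0,0,-0.175,0.3],
    [0,0,0,0,0,-0.175,0.3],
    [0,0,0,0,0,-0.175,0.3],
    [0,0,0,0,0,-0.17,0.3],
    [0,0,0,0,0,0,0.3],
  ],
)

```text
t: 17.58
tcp_pos: [0.5241, -0.4076, 0.2763]
tool_rot: [0.29, 0.957, -0.0, -0.001]
force: [-0.4, 0.2, 0.3]
finger_gap: 0.352
gripper_force: 0.0
```

```bash
cat > kn.py <<'E'
from h import *
s=sense();o,B=panel((.4885,-.3835),-.583);h=np.array([np.cos(-.583),np.sin(-.583),0])
R=np.column_stack([-h,B[:,1],[0,0,-1]])
T=Ro.from_quat(s["tool_rot"]).as_matrix()
def K(a,x=-.042):return o+B@[x,.068-.058*np.sin(a),.092+.058*np.cos(a)]-[0,0,.019]
if __name__=="__main__":
    print(s["t"],s["q"].round(2),s["force"].round(1))
    go(K(-.24)+[0,0,.06],R)
    p=[K(-.24)]+[K(a) for a in np.linspace(-.24,1.57,13)]
    for a,q in zip(np.linspace(-.24,1.57,13)[1:],np.diff(p[1:],axis=0)):print(a.round(2),(R.T@q).round(4))
E
python3 kn.py
```

```text
17.575 [-0.83  0.54  1.28 -0.    1.33 -1.81] [-0.4  0.2  0.3]
turn(tool) [-0.001 -0.001 -0.004]
shift(tool axes after turn) [0.0239 0.0823 0.0703]
-0.09 [-0.0006 -0.0086 -0.0013]
0.06 [-0.     -0.0087 -0.0001]
0.21 [ 0.0005 -0.0087  0.0011]
0.36 [ 0.001  -0.0084  0.0023]
0.51 [ 0.0014 -0.0079  0.0034]
0.66 [ 0.0019 -0.0073  0.0045]
0.82 [ 0.0023 -0.0065  0.0054]
0.97 [ 0.0026 -0.0055  0.0063]
1.12 [ 0.0029 -0.0044  0.007 ]
1.27 [ 0.0032 -0.0032  0.0075]
1.42 [ 0.0033 -0.002   0.0078]
1.57 [ 0.0034 -0.0007  0.008 ]
```

apply_moves(
  plan=[
    [0.012,0.041,0,0,0,0,0.3],
    [0.012,0.041,0,0,0,0,0.3],
    [0,0,0.03,0,0,0,0.3],
    [0,0,0.04,0,0,0,0.3],
    [0,0,0.03,0,0,0,0.3],
    [0,0,0.02,0,0,0,0.3],
    [0,0,0.01,0,0,0,0.3],
    [0,0,0,0,0,0,0.3],
  ],
)

```text
t: 18.58
tcp_pos: [0.5488, -0.3257, 0.1463]
tool_rot: [0.289, 0.957, -0.0, -0.001]
force: [-0.4, -0.8, 0.1]
finger_gap: 0.346
gripper_force: 0.0
```

```bash
python3 -c "
from kn import *
print(s['force']);go(K(-.24))"
```

```text
[-0.40019805 -0.80493874  0.12648702]
shift(tool axes after turn) [-0.0006  0.0003  0.0003]
```

apply_moves(
  plan=[
    [0,0,0,0,0,0,0.6],
    [0,0,0,0,0,0,0.75],
    [0,0,0,0,0,0,1],
    [0,0,0,0,0,0,1],
    [0,0,0,0,0,0,1],
  ],
  force=20,
)

```text
t: 19.2
tcp_pos: [0.5496, -0.3262, 0.1482]
tool_rot: [0.289, 0.957, -0.001, 0.001]
force: [-0.5, 0.8, 6.0]
finger_gap: 0.128
gripper_force: 19.9
```

```bash
python3 -c "
from kn import *
print(s['force'],s['finger_gap'],s['gripper_force']);go(K(-.24))"
```

```text
[-0.50446051  0.75547343  5.9907461 ] 0.1277741031870357 19.92783486843109
shift(tool axes after turn) [0.0003 0.0003 0.0022]
```

The knob is gripped at an opening of about 11 mm. Swinging along the arc.

apply_moves(
  plan=[
    [-0.0006,-0.0086,-0.0013,0,0,0,1],
    [0,-0.0087,0,0,0,0,1],
    [0.0005,-0.0087,0.0011,0,0,0,1],
    [0.001,-0.0084,0.0023,0,0,0,1],
  ],
)

```text
t: 19.7
tcp_pos: [0.5284, -0.3543, 0.1446]
tool_rot: [0.289, 0.957, -0.001, -0.0]
force: [2.4, 2.2, 4.6]
finger_gap: 0.131
gripper_force: 20.2
```

```bash
python3 -c "
from kn import *
print(s['force'],s['finger_gap'],s['gripper_force']);go(K(.36))"
```

```text
[2.38388665 2.20721972 4.58213866] 0.1311335762468301 20.16088217496872
shift(tool axes after turn) [-0.001   0.0012  0.0005]
```

apply_moves(
  plan=[
    [0.0014,-0.0079,0.0034,0,0,0,1],
    [0.0019,-0.0073,0.0045,0,0,0,1],
    [0.0023,-0.0065,0.0054,0,0,0,1],
    [0.0026,-0.0055,0.0063,0,0,0,1],
  ],
)

```text
t: 20.2
tcp_pos: [0.5064, -0.3716, 0.1248]
tool_rot: [0.289, 0.957, -0.0, -0.001]
force: [3.3, 4.9, 1.5]
finger_gap: 0.13
gripper_force: 19.9
```

```bash
python3 -c "
from kn import *
print(s['force'],s['finger_gap'],s['gripper_force']);go(K(.97))"
```

```text
[3.31972876 4.86868458 1.46713699] 0.1295461672710268 19.894023835659027
shift(tool axes after turn) [-0.0015  0.0004  0.0005]
```

apply_moves(
  plan=[
    [0.0029,-0.0044,0.007,0,0,0,1],
    [0.0032,-0.0032,0.0075,0,0,0,1],
    [0.0033,-0.002,0.0078,0,0,0,1],
    [0.0034,-0.0007,0.008,0,0,0,1],
    [0,0,0.001,0,0,0,1],
    [0,0,0,0,0,0,1],
  ],
)

```text
t: 20.95
tcp_pos: [0.49, -0.3724, 0.0935]
tool_rot: [0.288, 0.957, 0.0, -0.001]
force: [1.6, 4.6, 1.3]
finger_gap: 0.131
gripper_force: 20.2
```

```bash
python3 -c "
from kn import *
print(s['force'],s['finger_gap'],s['gripper_force']);go(K(1.57))"
```

```text
[1.63134412 4.62921762 1.33345304] 0.13097083103243654 20.241045355796814
shift(tool axes after turn) [-0.002  -0.     -0.0007]
```

apply_moves(
  plan=[
    [0.0005,0,0.002,0,0,0,1],
    [0.0005,0,0.002,0,0,0,1],
    [0,0,0,0,0,0,1],
  ],
)

```text
t: 21.32
tcp_pos: [0.4897, -0.3725, 0.092]
tool_rot: [0.288, 0.958, -0.001, -0.0]
force: [0.3, 6.6, 13.7]
finger_gap: 0.135
gripper_force: 21.3
```

```bash
python3 -c "
from kn import *
print(s['force'],s['finger_gap'],s['gripper_force']);go(K(1.57))
w=snapshot('wrist')
K2=o+B@[-.034,.01,.092]
print(proj('wrist',K2,s))"
```

```text
[ 0.27073086  6.583627   13.70739687] 0.1346463701666727 21.272843778133392
shift(tool axes after turn) [-0.0022  0.0001 -0.0021]
[278.17191876 308.24442103]
```

At the stop (13.7 N). Opening and retreating.

apply_moves(
  plan=[
    [0,0,-0.002,0,0,0,1],
    [0,0,0,0,0,0,0.6],
    [0,0,0,0,0,0,0.4],
    [0,0,0,0,0,0,0.3],
    [0.005,0,-0.02,0,0,0,0.3],
    [0.01,0,-0.04,0,0,0,0.3],
    [0.01,0,-0.05,0,0,0,0.3],
    [0.01,0,-0.05,0,0,0,0.3],
  ],
)

```text
t: 22.38
tcp_pos: [0.4603, -0.3532, 0.2548]
tool_rot: [0.289, 0.957, -0.001, 0.0]
force: [1.0, -0.6, 0.7]
finger_gap: 0.352
gripper_force: 0.0
```

```bash
python3 - <<'E'
from kn import *
s=sense();print(s["t"],s["tcp_pos"],s["force"])
for n in("wrist","side","scene"):
    s=sense();im=snapshot(n);cv2.imwrite(f"pics/end_{n}.png",im[:,:,::-1])
    for a in(1.4,1.57):
        Kc=o+B@[-.034,.068-.058*np.sin(a),.092+.058*np.cos(a)];print(n,a,proj(n,Kc,s).round(1))
    x,y=map(int,proj(n,Kc,s));r=40 if n=="wrist" else 20
    m=np.zeros(im.shape[:2],np.uint8);m[y-r:y+r,x-r:x+r]=1;m&=(im.max(2)<70).astype(np.uint8)
    k,_,st,ce=cv2.connectedComponentsWithStats(m)
    for i in range(1,k):
        if st[i,4]>15: print("  dark",st[i],ce[i].round(1))
    # frosted strip: bright rows; compare predicted top corners
    for l in([-.006,.05,.152],[-.006,-.05,.152]):
        u=proj(n,o+B@l,s);print("  top corner",u.round(1))
w=cv2.imread("pics/end_wrist.png").astype(int)
a,b=proj("wrist",o+B@[-.006,.045,.152],s),proj("wrist",o+B@[-.006,-.045,.152],s)
# sample profile across the top edge (panel x) at 3 y's
for yy in(-.045,0,.045):
    print(yy,[int(w[int(round(v)),int(round(u))].mean()) for u,v in(proj("wrist",o+B@[xx/1000,yy,.152],s) for xx in range(-16,8,2))])
print("along",[int(w[int(round(v)),int(round(u))].mean()) for u,v in(proj("wrist",o+B@[-.006,yy/1000,.152],s) for yy in range(-62,63,4))])
E
```

```text
22.375 [ 0.46027089 -0.35323644  0.25482897] [ 0.96965275 -0.57198793  0.6848995 ]
wrist 1.4 [278.8 250.6]
wrist 1.57 [277.8 243.2]
  dark [237 216  80  36 341] [299.  227.9]
  dark [271 225  20  34 454] [278.5 241. ]
  dark [259 245   7   3  19] [262.3 246. ]
  dark [296 245   7   3  18] [299.2 246.1]
  dark [237 257  15  26 263] [241.8 269.8]
  dark [307 256  10  27 247] [311.8 269.7]
  top corner [322.2 311.3]
  top corner [212.1 310.8]
side 1.4 [346.6 248.4]
side 1.57 [345.1 252.5]
  dark [336 249  16  10  87] [343.4 252.8]
  dark [325 250   6  11  31] [327.9 255.2]
  top corner [353.6 218.8]
  top corner [383.7 244.2]
scene 1.4 [306.5 259.4]
scene 1.57 [304.5 263.7]
  dark [314 246   5  10  18] [315.7 249.5]
  dark [296 259  18  18 141] [304.9 265.1]
  top corner [326.4 232.1]
  top corner [337.9 259.3]
-0.045 [9, 7, 10, 14, 13, 11, 7, 11, 11, 10, 10, 9]
0 [97, 98, 99, 98, 99, 97, 97, 100, 101, 114, 144, 150]
0.045 [31, 27, 27, 27, 25, 26, 26, 26, 26, 25, 22, 26]
along [10, 11, 21, 21, 13, 12, 8, 20, 26, 6, 13, 98, 99, 99, 98, 98, 98, 97, 97, 97, 98, 98, 99, 97, 97, 9, 9, 24, 20, 11, 11, 14]
```

The knob lies at the 1.57 rad position in the side and scene views. I'll back off and check the plate's corners by differencing against the first pictures.

apply_moves(
  plan=[
    [0.03,0,-0.04,0,0,0,0.3],
    [0.04,0.02,-0.04,0,0,0,0.3],
    [0.02,0.05,0,0,0,0,0.3],
    [0,0.06,0,0,0,0,0.3],
    [0,0.06,0,0,0,0,0.3],
    [0,0,0,0,0,0,0.3],
  ],
)

```text
t: 23.28
tcp_pos: [0.4917, -0.1416, 0.3312]
tool_rot: [0.286, 0.958, -0.0, -0.001]
force: [-0.1, -1.1, -0.3]
finger_gap: 0.347
gripper_force: 0.0
```

```bash
python3 - <<'E'
from kn import *
s=sense();print(s["t"],s["tcp_pos"],s["force"])
for n in("side","scene"):
    im=snapshot(n)[:,:,::-1].astype(int);b=cv2.imread(f"pics/{n}0.png").astype(int)
    d=(np.abs(im-b).max(2)>22).astype(np.uint8)
    pc=[proj(n,o+B@l) for l in([-.008,.05,.152],[-.008,-.05,.152],[-.008,-.05,.022],[-.008,.05,.022])]
    print(n,"pred TL,TR,BR,BL",np.round(pc,1).tolist())
    P=np.array(pc);x0,y0=(P.min(0)-15).astype(int);x1,y1=(P.max(0)+15).astype(int)
    m=np.zeros_like(d);m[y0:y1,x0:x1]=d[y0:y1,x0:x1]
    for row in m[y0:y1:2,x0:x1]:print("".join(".#"[v] for v in row))
    print("origin",x0,y0)
E
```

```text
23.275 [ 0.49167422 -0.14157431  0.33117421] [-0.06745476 -1.05116602 -0.2588402 ]
side pred TL,TR,BR,BL [[353.0, 218.8], [383.1, 244.2], [358.6, 295.5], [331.4, 268.0]]
..................................................................................
..................................................................................
..................................................................................
..................................................................................
...........################.......................................................
..........#################.......................................................
...........################.......................................................
.....................#####........................................................
....................######........................................................
....................#####..........#####..........................................
....................#####.........######..........................................
.................
[... 6845 characters left out ...]
.....
.....................#######.......................................
.....................#####.........................................
........................#..........................................
...................................................................
...................................................................
...................................................................
...................................................................
...................................................................
...................................................................
...................................................................
origin 284 216
```

The plate's corners match the seated position in both views to within 1–2 px, and the clip is across. Handing in.

```bash
python3 -c "
from station import *
print(sign_off())"
```

```text
the job is handed in; nothing more can be done
None
```

The job is handed in at about 23 s of the 61 s: the tall plate stands released on the ledge, centred and flat against the panel, the clip was swung to its stop (about 1.57 rad), and the short plates still stood in the rack after the lift, though neither they nor the bystanders were rechecked at the end and sign-off returned no verdict.

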